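# Make up a soldering kit and a forming kit at the goldsmith's bench

### The arm

A 7-joint arm with a two-finger parallel gripper is mounted at the origin on the work surface. World frame = base frame: x ahead of the robot, y to its left, z up, the work surface at z = 0. Lengths are in mm, angles in rad, forces in N, time in s.
With the tool pointing down it reaches from about 400 to 875 mm from the base axis. Payload 4.4 kg.
Tool frame: the origin (TCP) lies on the centre line of the jaws, within the pads' length; the fingertips stand 25 mm ahead of it and the grasp point (between the pads) lies 6 mm ahead of it; x points along the fingers, y is the direction in which the jaws open and shut, and the axes are right-handed (so a half turn about x gives the same grasp; the last joint's range is limited). The gripper opens to 85 mm and grips with 20 to 120 N. Pads are 22 mm wide; open, the fingers measure 114 mm over their backs; the gripper's body (76 mm by 85 mm) begins 54 mm behind the grasp point. The pads swing forward as they close: fully open they stand 13 mm farther back than shut.
Start: joints at [1.142, 0.628, 0.038, 1.517, -0.027, 0.996, -0.02], TCP at [230.708, -607.694, 256.313] pointing down, gripper open.
Joint ranges: [-3.06, 3.06], [-0.37, 2.12], [-1.25, 1.32], [0.18, 2.47], [-1.1, 4.24], [0.23, 1.98], [-2.94, 2.94]. Speed limits (rad/s): [2.57, 2.57, 3.14, 3.14, 3.14, 3.14, 3.14].

### API

Orientations are given as [roll, pitch, yaw] about the fixed x, y, z axes, in that order (R = Rz(yaw) Ry(pitch) Rx(roll)).
In Python, from cell import * gives the robot as it stands. The module is installed in compiled form; this text tells all that it offers.
- The arm moves only by the tool jog_arm, never from a script. Its argument "series" is a list of rows, each a list of 3 entries, a list of its own where there are three numbers: the turn, a rotation vector about the tool's x, y, z in degrees, then the shift along the tool's x, y, z in mm, then the gripper's target within -1 to 1 (shut at 1, half-way at 0, fully open at -1). In form: [[[rx, ry, rz], [dx, dy, dz], hand], ...]. A call has 1 to 8 rows; each row shifts and turns the commanded pose from where the row before left it, along the tool's axes as they then stand; what a row does not reach is not made up. A row lasts 1/8 s, in which the tool goes at most 62.5 mm and 10.7 degrees, less where a joint would pass 70% of its speed; a pose out of reach is approached as far as the arm can. A call is refused whole if a number of a shift passes 62.5 or a number of a turn 10.7, either way. A call with a gripper value outside its range is refused whole. The fingers move at their own pace and stop on an object; the grip force is fixed at half the most. Time passes only in rows, so rows that do not move let the fingers close. It gives the time, the measured TCP pose, the force and the opening at its end, in the units of the state.
- read_state(): the state, without advancing time (a new reading comes with each control period).
- get_image(name): name is "scene" or "top" or "wrist"; returns a dict with "img" (400x640x3 uint8, red, green, blue), "range_z" (400x640 float32, mm along the optical axis (not along the pixel's ray), 0 where there is no reading), "fovy" (degrees; the focal length in pixels is half the picture's height over the tangent of half this angle, whatever the lens; pixels are square), "cx", "cy" (the principal point, pixels), "cam_to_world" (4x4, takes a point from camera to world coordinates). Camera axes: x right, y up, looking along -z (the intrinsics and any distortion apply to the point x, -y, -z); pixel columns grow to the right and rows downward; lengths in mm; the calibration is good to about 2 mm. A picture is of the moment at which its call begins.
- finish_job(): hands the job in, once; it reports no verdict.
The state is a dict: "clock": time; "qpos": joint angles; "qd": joint speeds; "tau": joint torques, N m; "eef_pos": TCP position; "tool_rot": TCP orientation; "force": force on the tool from outside, world axes, zero at the start; "torque": the same for the moment, N m; "width": finger opening in mm.
Only numpy, scipy, OpenCV 4.12 (cv2) and the standard library are available. Lean on these libraries where they do the work, as an engineer would, in place of code of your own. Each camera call takes 0.05 s, during which the arm holds its last target. There are 200 camera calls.

### The job

Make up two kits from the stock on the bench. In the three-bay tray lay out the soldering kit: the charcoal block flat in the long bay, and the open flux pot and the low lidded jar upright, one in each of the two square bays; in the two-bay tray lay out the forming kit: the dapping block flat in the square bay and the stepped mandrel upright on its foot in the round bay. Everything must stand on the floor of its bay, the same way up as it was in the stock, and the tall jar, the hammer and the terracotta bowl stay where they are.

Things in the scene. Friction and masses are not known exactly. Their poses are not given: they have to be found in the camera images.
- charcoal_mid (a point): Black soldering charcoal block, a plain brick 40 mm (its x) by 70 mm (its y) by 38 mm tall, about 60 g. Point at its centre, 19 mm above its underside; z up. Loose in the stock row nearest the robot, right way up.
- dapping_block_mid (a point): Steel dapping block: a 40 mm cube with round dark hollows in its faces (one large one on top), about 0.5 kg. Point at its centre, 20 mm above its underside; axes square to its faces. Stands loose on the bench in the stock row.
- low_jar_mid (a point): Low round grey jar with a bright metal lid, straight-sided, 40 mm diameter, 45 mm tall (the lid is the top 14 mm), about 90 g. Point at its centre, 22.5 mm above its underside; z up along its axis. Stands loose on the bench in the stock row.
- flux_pot_mid (a point): White ceramic flux pot: an open, empty round cup without handle, 48 mm diameter at the rim and 45 mm at the foot, 45 mm tall, wall 5 mm, about 110 g. Point on its axis, 22.5 mm above its underside; z up. Stands loose on the bench in the stock row.
- mandrel_mid (a point): Stepped steel mandrel standing on its wide foot: foot 44 mm diameter and 14 mm tall, then a middle step 30 mm diameter from 14 to 44 mm, then a top step 20 mm diameter up to 64 mm; about 0.26 kg. Point on its axis, 32 mm above its underside (in the middle step); z up. Stands loose on the bench in the stock row.
- solder_tray: Pale wooden board with three routed bays, fixed to the bench: 78 mm (its x) by 252 mm (its y), 12 mm tall. Each bay is 8 mm deep, with its floor 4 mm above the bench. Bay centres lie on its y axis: the long bay (67 x 97 mm, long way along y) at y = -72 mm, two square bays (67 x 67 mm) at y = +15 mm and +87 mm. Origin at the centre of its underside, on the bench.
- forming_tray: Pale wooden board with two routed bays, fixed to the bench: 82 mm (its x) by 150 mm (its y), 12 mm tall. Each bay is 8 mm deep, with its floor 4 mm above the bench. Bay centres lie on its y axis: a square bay (67 x 67 mm) at y = -36 mm, a round bay (67 mm diameter) at y = +36 mm. Origin at the centre of its underside, on the bench.
- tall_jar_mid (a point): Bystander: tall round grey jar with a bright metal lid, 44 mm diameter, 80 mm tall, standing among the stock. Point at its centre, 40 mm up.
- hammer_grip (a point): Bystander: a hammer about 220 mm long, lying across the bench on the far side of the trays. Point on its handle; x along the handle towards the head.
- crock_mid (a point): Bystander: open round terracotta bowl, 90 mm diameter, 60 mm tall, standing at the robot's right. Point on its axis, 30 mm up.
Mind the look-alikes: they are no part of the job. Leave any red look-alike of the part that bears charcoal_mid alone.

How it is judged:
By the outcome, as a careful person would: the job done as asked, in the order asked, and still so for the second after the job is handed in, with the robot touching nothing.
It also fails if it takes over 128 s, if anything falls off the work surface, if the arm or the gripper's body presses on something with over 40 N, if the wrist force passes 120 N, or if a joint passes its speed limit or range.

## Working session

There is one attempt and no reset: what is moved stays moved. The work goes in short steps, Python scripts to look and compute and a tool call to move; the robot and the scene stay as the last step left them, time stands still between calls to the robot, and variables do not carry over. Pictures are saved under pics/ and viewed, about 12 in all and at most 16, crops included, and the job is handed in when it is done.

Besides the shell and the picture viewer there is one more tool, called after "Call:" as name(argument=value, ...), one argument or row to a line, values as JSON. jog_arm: Moves the arm, as the interface text tells. Its arguments: {"type":"object","properties":{"series":{"type":"array"}},"required":["series"]}

```bash
mkdir -p pics; cat > h.py <<'E'
from cell import *
import numpy as np, cv2
def grab(name,fn=None):
    d=get_image(name)
    if fn: cv2.imwrite('pics/'+fn,d['img'][:,:,::-1])
    return d
def cloud(d):
    H,W=d['range_z'].shape
    f=H/2/np.tan(np.radians(d['fovy'])/2)
    v,u=np.mgrid[:H,:W]; z=d['range_z']
    P=np.stack([(u-d['cx'])/f*z,-(v-d['cy'])/f*z,-z,np.ones_like(z)],-1)
    return (P@np.array(d['cam_to_world']).T)[...,:3]
E
python3 - <<'E'
from h import *
s=read_state(); print(s)
for n in ('top','scene'):
    d=grab(n,n+'1.png'); print({k:v for k,v in d.items() if k not in('img','range_z')})
    np.savez(n+'1.npz',img=d['img'],P=cloud(d),z=d['range_z'])
    P=cloud(d); print(P[200,320],P[100,100],(d['range_z']>0).mean())
E
```

```text
{'clock': 0.0, 'qpos': array([ 1.14220509,  0.62933697,  0.03848663,  1.51837909, -0.02698006,
        0.99629769, -0.02001202]), 'qd': array([ 1.52040503e-04, -5.12607853e-05,  1.53824203e-03,  1.21269618e-03,
       -1.07434330e-03, -3.97485869e-04,  4.92320042e-04]), 'tau': array([ 1.74781658e-04, -5.63400507e+01,  1.22653484e+00, -1.93451536e+01,
        1.10796030e-02,  1.05549971e-02,  6.05311982e-06]), 'eef_pos': array([ 230.46720169, -607.14779328,  255.39226076]), 'tool_rot': array([-1.53509038,  1.56889424,  1.96925595]), 'force': array([ 0.43033703, -1.02801324, -0.29766018]), 'torque': array([0.03405312, 0.01401742, 0.02132337]), 'width': 85.30582651647248}
{'fovy': 55.18446558366593, 'cx': 319.9892627669552, 'cy': 201.86914679212606, 'cam_to_world': array([[-1.87579585e-02,  9.83971057e-01, -1.77338936e-01,
         3.47678173e+02],
       [-9.99614094e-01, -2.20914521e-02, -1.68413655e-02,
        -9.90692618e+01],
       [-2.04890908e-02,  1.76954590e-01,  9.84005727e-01,
         1.22863113e+03],
       [ 0.00000000e+00,  0.00000000e+00,  0.00000000e+00,
         1.00000000e+00]])}
[574.54677456 -78.26194389   4.0855081 ] [944.79983235 677.88730081   1.17764241] 0.9961796875
{'fovy': 42.81283252460841, 'cx': 312.2672749275509, 'cy': 195.6863782162889, 'cam_to_world': array([[ 1.91804341e-02, -7.53056603e-01,  6.57676108e-01,
         1.46314130e+03],
       [ 9.99814877e-01,  1.34441152e-02, -1.37646837e-02,
        -1.27155078e+02],
       [ 1.52371254e-03,  6.57818370e-01,  7.53175060e-01,
         1.09382799e+03],
       [ 0.00000000e+00,  0.00000000e+00,  0.00000000e+00,
         1.00000000e+00]])}
[526.98574733 -85.73342021   2.8072023 ] [ -784.52981733 -1240.56753807  -662.2809712 ] 0.99595703125
```

View pics/top1.png

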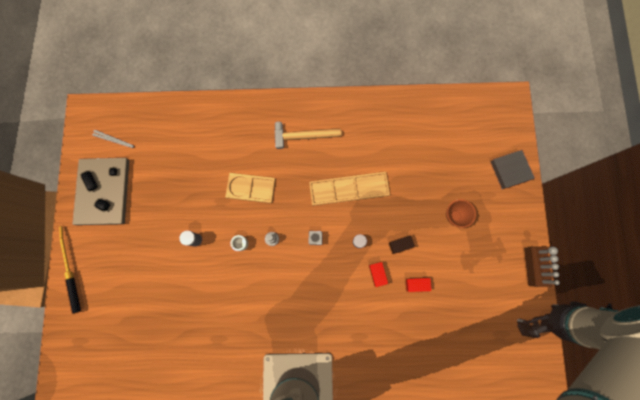

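View pics/scene1.png

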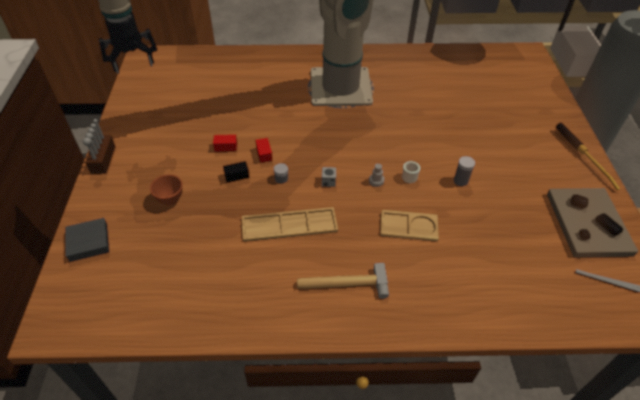

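The top view shows, in the stock row: tall jar (190,239), flux pot (239,243), mandrel (272,239), dapping block (316,238), low jar (360,241) and black charcoal (402,244). The forming tray is at (250,188), with its round bay on the left. The solder tray is at (349,188), with its long bay on the right.

Could be taken for the charcoal: red bricks at (378,273) and (419,284), dark slab (512,168) and black bits on the left plate (90,180). By the description it is the black brick at (402,244), near the robot. For the low jar, the look-alike is the tall jar (190,239).

```bash
cat > meas.py <<'E'
from h import *
def comps(P,zlo,zhi,minA=15,box=(300,800,-560,400)):
    m=(P[...,2]>zlo)&(P[...,2]<zhi)&(P[...,0]>box[0])&(P[...,0]<box[1])&(P[...,1]>box[2])&(P[...,1]<box[3])
    n,l,st,c=cv2.connectedComponentsWithStats(m.astype(np.uint8),connectivity=4)
    for i in range(1,n):
        if st[i,4]<minA: continue
        Q=P[l==i]; top=np.percentile(Q[:,2],95); T=Q[Q[:,2]>top-8]
        (cx,cy),(w,h),a=cv2.minAreaRect(T[:,:2].astype(np.float32))
        print('px',c[i].round(),'n',st[i,4],'top %.1f'%top,'rect c',(round(cx),round(cy)),'wh',(round(w),round(h)),'ang %.1f'%a,'mean',T[:,:2].mean(0).round(1))
E
python3 - <<'E'
from meas import *
for n in('top1','scene1'):
    z=np.load(n+'.npz');P=z['P'];print(n);comps(P,7,120)
    m=(abs(P[...,2])<30)&(P[...,0]>450)&(P[...,0]<550)&(abs(P[...,1]+50)<200)
z=np.load('top1.npz')
c=cv2.resize(z['img'][160:300,170:440],None,fx=2.9,fy=2.9,interpolation=cv2.INTER_CUBIC)
cv2.imwrite('pics/crop1.png',c[:,:,::-1])
E
```

```text
top1
px [301. 136.] n 447 top 30.0 rect c (778, -41) wh (45, 216) ang 1.0 mean [787.5  -9.7]
px [348. 188.] n 505 top 16.3 rect c (612, -171) wh (80, 252) ang 6.2 mean [ 611.9 -170.6]
px [248. 187.] n 459 top 16.3 rect c (621, 152) wh (151, 83) ang 81.9 mean [622.  158.8]
px [460. 213.] n 621 top 62.3 rect c (515, -509) wh (87, 87) ang 3.1 mean [ 516.9 -510.5]
px [190. 238.] n 270 top 83.3 rect c (455, 327) wh (41, 42) ang 41.5 mean [455.3 327. ]
px [314. 237.] n 176 top 44.8 rect c (451, -58) wh (38, 38) ang 88.9 mean [450.9 -58. ]
px [271. 238.] n 147 top 66.7 rect c (454, 80) wh (16, 16) ang 87.2 mean [453.4  79.7]
px [359. 241.] n 141 top 50.0 rect c (437, -197) wh (37, 37) ang 43.3 mean [ 437.9 -197. ]
px [238. 242.] n 166 top 49.3 rect c (440, 180) wh (47, 44) ang 87.7 mean [440.6 178.5]
px [401. 244.] n 316 top 42.1 rect c (426, -328) wh (40, 70) ang 17.5 mean [ 425.6 -327.9]
px [378. 274.] n 322 top 42.3 rect c (336, -251) wh (69, 40) ang 13.6 mean [ 335.9 -251.3]
px [417. 281.] n 190 top 42.5 rect c (310, -372) wh (69, 21) ang 89.0 mean [ 310.8 -370.6]
scene1
px [224. 144.] 
[... 358 characters left out ...]
.] n 287 top 44.6 rect c (442, 179) wh (43, 50) ang 80.9 mean [441.6 179.9]
px [281. 172.] n 222 top 46.2 rect c (439, -197) wh (40, 39) ang 36.4 mean [ 440.6 -196.8]
px [377. 175.] n 224 top 63.8 rect c (455, 80) wh (19, 18) ang 21.6 mean [456.1  80. ]
px [329. 175.] n 247 top 41.7 rect c (453, -60) wh (38, 45) ang 87.8 mean [453.8 -59.5]
px [167. 188.] n 774 top 60.2 rect c (516, -508) wh (93, 87) ang 12.2 mean [ 511.9 -510.2]
px [289. 223.] n 594 top 14.7 rect c (612, -171) wh (83, 252) ang 6.3 mean [ 612.9 -171.2]
px [412. 225.] n 544 top 14.5 rect c (622, 152) wh (150, 89) ang 81.6 mean [625.1 158.9]
px [357. 275.] n 438 top 28.0 rect c (778, -41) wh (46, 219) ang 0.7 mean [787.9  -3. ]
```

View pics/crop1.png

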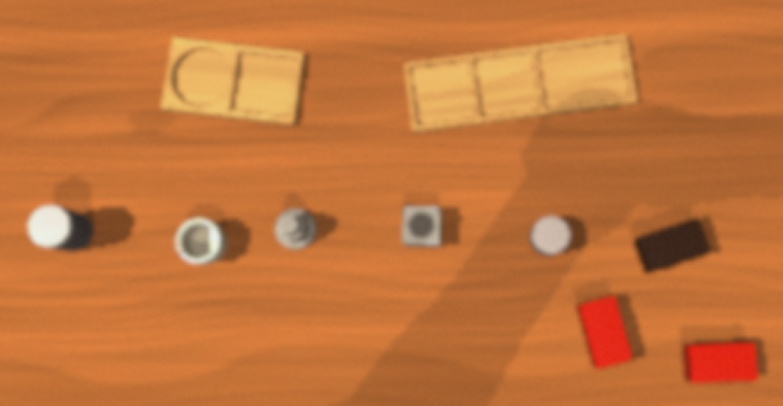

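The crop confirms it: black charcoal at the right of the stock row, red bricks in front of it, and the bays laid out as described.

```bash
cat > plan.py <<'E'
import sys
from h import *
from scipy.spatial.transform import Rotation as Ro
def plan(x,y,z,yaw=None):
    """yaw: jaw direction, deg from world x (mod 180); tool down"""
    s=read_state(); R0=Ro.from_euler('xyz',s['tool_rot']); M=R0.as_matrix()
    cur=np.degrees(np.arctan2(M[1,1],M[0,1]))
    if yaw is None: yaw=cur
    best=None
    for k in(-360,-180,0,180,360):
        if best is None or abs(yaw+k-cur)<abs(best-cur): best=yaw+k
    a=np.radians(best); X=np.array([0,0,-1.]); Y=np.array([np.cos(a),np.sin(a),0]); T=np.column_stack([X,Y,np.cross(X,Y)])
    rv=np.degrees((R0.inv()*Ro.from_matrix(T)).as_rotvec()); d=np.array([x,y,z])-s['eef_pos']
    print('t %.2f'%s['clock'],'pos',s['eef_pos'].round(1),'jaw %.1f'%cur,'tilt',M[:,0].round(3),'w %.1f'%s['width'],'F',s['force'].round(1))
    print('turn',rv.round(2),'shift(now axes)',(M.T@d).round(1),'shift(after turn)',(T.T@d).round(1),'q',s['qpos'].round(2))
if __name__=='__main__': plan(*map(float,sys.argv[1:]))
E
python3 plan.py 427 -327 130 17.5
```

```text
t 0.10 pos [ 230.5 -607.2  255.5] jaw -69.2 tilt [-0.001  0.002 -1.   ] w 84.8 F [-0.   0.3  0.5]
turn [-8.671e+01 -7.000e-02  8.000e-02] shift(now axes) [ 125.8 -192.  -283.1] shift(after turn) [ 125.5  271.7 -208.1] q [ 1.14  0.63  0.04  1.52 -0.03  1.   -0.02]
```

Call:
jog_arm(
  series=[
    [[-10.6,0,0],[5,-24,-35],-1],
    [[-10.6,0,0],[10,-17,-39],-1],
    [[-10.6,0,0],[10,-10,-42],-1],
    [[-10.6,0,0],[10,-2,-43],-1],
    [[-10.6,0,0],[10,6,-42],-1],
    [[-10.6,0,0],[10,14,-40],-1],
    [[-10.6,0,0],[10,21,-37],-1],
    [[-10.6,0,0],[5,27,-33],-1],
  ],
)

```text
clock: 1.1
eef_pos: [426.2, -326.5, 185.6]
tool_rot: [-2.507, 1.57, 2.483]
force: [-0.0, 0.2, 0.1]
width: 85.5
```

```bash
python3 plan.py 427 -327 130 17.5; python3 - <<'E'
from meas import *
d=grab('wrist','w1.png'); print(d['fovy'],d['cam_to_world'].round(2)); comps(cloud(d),10,70,40)
E
```

```text
t 1.10 pos [ 426.2 -326.5  185.6] jaw 15.9 tilt [-0.001  0.001 -1.   ] w 85.5 F [-0.   0.2  0.1]
turn [-1.58 -0.05  0.04] shift(now axes) [55.6  0.7  0.7] shift(after turn) [55.6  0.7  0.7] q [ 0.84  0.58 -0.35  1.9   0.3   0.71  0.59]
64.60846953913267 [[ 9.6000e-01 -2.7000e-01 -7.0000e-02  4.0775e+02]
 [ 2.8000e-01  9.3000e-01  2.6000e-01 -2.6204e+02]
 [ 0.0000e+00 -2.7000e-01  9.6000e-01  3.0415e+02]
 [ 0.0000e+00  0.0000e+00  0.0000e+00  1.0000e+00]]
px [565. 100.] n 4836 top 14.1 rect c (614, -204) wh (81, 188) ang 6.5 mean [ 615.3 -199. ]
px [379.  37.] n 2751 top 47.1 rect c (438, -199) wh (39, 39) ang 34.4 mean [ 437.3 -199.2]
px [236.  71.] n 4916 top 40.0 rect c (335, -254) wh (71, 40) ang 13.6 mean [ 336.2 -253.3]
px [317. 188.] n 3654 top 39.9 rect c (425, -330) wh (40, 70) ang 16.9 mean [ 424.7 -328. ]
px [183. 199.] n 2742 top 39.7 rect c (311, -374) wh (22, 70) ang 0.0 mean [ 311.7 -372. ]
```

View pics/w1.png

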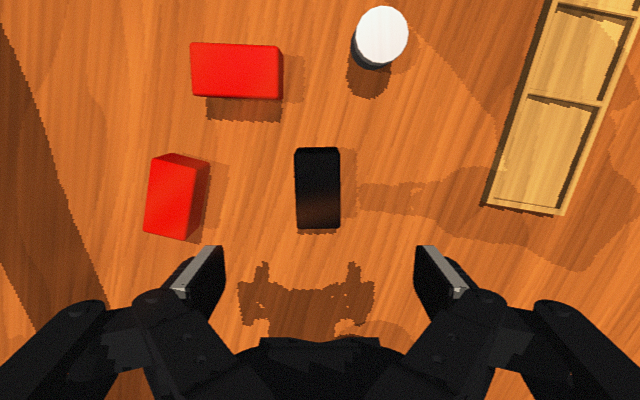

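The wrist view shows the black charcoal at (317,188), centred between the pads, with the red bricks clear on the left at (236,71) and (183,199). I'll go down and grip.

Call:
jog_arm(
  series=[
    [[-1.3,0,0],[40,-0.4,1.4],-1],
    [[0,0,0],[40,0,0],-1],
    [[0,0,0],[35,0,0],-1],
    [[0,0,0],[20,0,0],-1],
    [[0,0,0],[12.5,0,0],-1],
    [[0,0,0],[0,0,0],-1],
    [[0,0,0],[0,0,0],1],
    [[0,0,0],[0,0,0],1],
  ],
)

```text
clock: 2.15
eef_pos: [426.4, -329.7, 39.7]
tool_rot: [0.684, 1.569, -0.592]
force: [0.3, -0.2, -0.0]
width: 51.5
```

Call:
jog_arm(
  series=[
    [[0,0,0],[0,0,0],1],
    [[0,0,0],[0,0,0],1],
    [[0,0,0],[0,0,0],1],
  ],
)

```text
clock: 2.52
eef_pos: [426.4, -329.7, 39.8]
tool_rot: [0.613, 1.569, -0.663]
force: [0.2, -0.6, 4.8]
width: 38.7
```

```bash
python3 plan.py 620 -242.6 100 6.3; python3 - <<'E'
from h import *
d=grab('wrist'); P=cloud(d); s=read_state()
m=(d['range_z']>0)&(P[...,2]>3)&(P[...,2]<100)&(np.hypot(P[...,0]-s['eef_pos'][0],P[...,1]-s['eef_pos'][1])<70)
c=((P-s['eef_pos'])@np.array([np.cos(.3),np.sin(.3),0]))
for lo,hi in((-45,-22),(22,45)):
    q=P[m&(c>lo)&(c<hi)][:,2]; print(len(q),np.percentile(q,[1,5,20,50]).round(1) if len(q) else '')
E
```

```text
t 2.52 pos [ 426.4 -329.7   39.8] jaw 16.9 tilt [ 0.001 -0.001 -1.   ] w 38.7 F [ 0.2 -0.6  4.8]
turn [10.58  0.08 -0.07] shift(now axes) [-60.  210.6 -27.1] shift(after turn) [-60.2 202.  -65.3] q [ 0.75  0.82 -0.22  1.97  0.43  0.4   0.5 ]
6019 [26.5 37.8 64.2 72.2]
6132 [26.5 38.  64.5 72.5]
```

Call:
jog_arm(
  series=[
    [[0,0,0],[-15,0,0],1],
    [[0,0,0],[-30,0,0],1],
    [[2,0,0],[-20,20,-3],1],
    [[2,0,0],[0,42,-6],1],
    [[2.2,0,0],[0,45,-10],1],
    [[2.2,0,0],[0,45,-12],1],
    [[2.2,0,0],[0,35,-11],1],
    [[0,0,0],[0,18,-7],1],
  ],
)

```text
clock: 3.58
eef_pos: [619.2, -236.9, 104.9]
tool_rot: [1.916, 1.568, 0.457]
force: [-0.8, -0.7, -1.6]
width: 38.7
```

```bash
cat > look.py <<'E'
import sys
from meas import *
from plan import plan
# tray fit from wrist camera
d=grab('wrist',sys.argv[1]); P=cloud(d); np.savez('last.npz',img=d['img'],P=P); comps(P,8,25,300,(540,700,-330,260))
E
python3 look.py w2.png; python3 plan.py 620 -242.6 45 6.3
```

```text
px [316.  98.] n 6290 top 13.9 rect c (612, -183) wh (78, 149) ang 6.4 mean [ 609.9 -166.7]
t 3.62 pos [ 621.2 -235.3  105. ] jaw 6.5 tilt [ 0.005  0.002 -1.   ] w 38.6 F [ 3.3  1.5 -0.9]
turn [ 0.22 -0.09 -0.29] shift(now axes) [60.  -2.4  7.2] shift(after turn) [60.  -2.   7.1] q [ 0.46  0.83 -0.24  1.59  0.26  0.74  0.22]
```

View pics/w2.png

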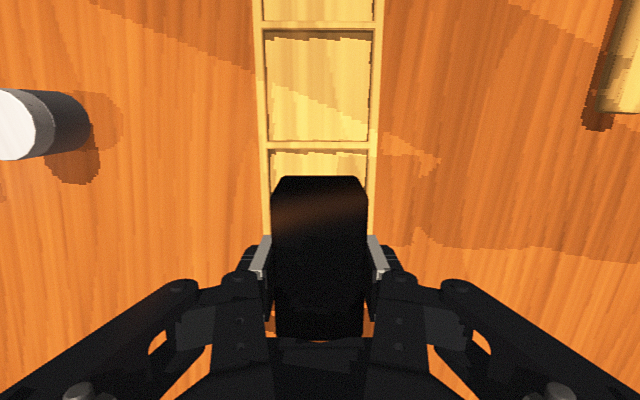

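The wrist view shows the charcoal gripped and aligned with the tray. The divider at row 147 is just ahead of it.

Call:
jog_arm(
  series=[
    [[0,0,0],[15,-2,4],1],
    [[0,0,0],[20,0,3],1],
    [[0,0,0],[10,0,0],1],
    [[0,0,0],[7,0,0],1],
    [[0,0,0],[4,0,0],1],
    [[0,0,0],[0,0,0],1],
  ],
)

```text
clock: 4.38
eef_pos: [615.8, -246.2, 47.7]
tool_rot: [2.863, 1.571, 1.402]
force: [-0.5, 0.6, 0.2]
width: 38.6
```

```bash
python3 plan.py 619.7 -242.6 44.5 6.3
```

```text
t 4.38 pos [ 615.8 -246.2   47.7] jaw 6.3 tilt [ 0.  0. -1.] w 38.6 F [-0.5  0.6  0.2]
turn [-0.   -0.01 -0.  ] shift(now axes) [ 3.3  4.3 -3.1] shift(after turn) [ 3.2  4.3 -3.1] q [ 0.46  0.91 -0.21  1.61  0.28  0.65  0.21]
```

Call:
jog_arm(
  series=[
    [[0,0,0],[0,4,-3],1],
    [[0,0,0],[2,0,0],1],
    [[0,0,0],[1.2,0,0],1],
    [[0,0,0],[0,0,0],1],
    [[0,0,0],[0,0,0],1],
  ],
)

```text
clock: 5.0
eef_pos: [619.3, -243.0, 44.6]
tool_rot: [-0.414, 1.571, -1.875]
force: [0.3, -0.1, -0.6]
width: 38.9
```

Call:
jog_arm(
  series=[
    [[0,0,0],[0.6,0,0],1],
    [[0,0,0],[0,0,0],0],
    [[0,0,0],[0,0,0],-1],
    [[0,0,0],[0,0,0],-1],
    [[0,0,0],[-20,0,0],-1],
    [[0,0,0],[-40,0,0],-1],
    [[0,0,0],[-35,0,0],-1],
  ],
)

```text
clock: 5.88
eef_pos: [619.9, -243.0, 141.8]
tool_rot: [1.193, 1.569, -0.268]
force: [0.3, -1.5, 0.2]
width: 85.4
```

```bash
python3 - <<'E'
from meas import *
d=grab('top'); comps(cloud(d),25,70,40,(380,700,-330,300))
E
python3 plan.py 441 179.5 150 6
```

```text
px [366. 184.] n 183 top 46.2 rect c (617, -228) wh (41, 42) ang 9.5 mean [ 617.5 -227.6]
px [314. 237.] n 170 top 44.3 rect c (452, -58) wh (38, 38) ang 88.8 mean [451.3 -58.4]
px [270. 237.] n 81 top 68.1 rect c (454, 80) wh (16, 16) ang 87.2 mean [453.7  79.6]
px [358. 240.] n 103 top 49.0 rect c (440, -192) wh (26, 37) ang 61.3 mean [ 439.8 -193.2]
px [238. 242.] n 105 top 48.7 rect c (440, 179) wh (47, 44) ang 87.8 mean [440.5 179.3]
t 5.92 pos [ 622.7 -243.8  146.9] jaw 6.3 tilt [ 0.009 -0.003 -1.   ] w 85.1 F [1.2 0.4 3. ]
turn [ 0.28  0.23 -0.51] shift(now axes) [  -6.1 -134.2 -440.6] shift(after turn) [  -3.1 -136.4 -439.9] q [ 0.48  0.78 -0.25  1.56  0.24  0.82  0.24]
```

Call:
jog_arm(
  series=[
    [[0,0,0],[0,-10,-35],-1],
    [[0,0,0],[0,-18,-60],-1],
    [[0,0,0],[0,-19,-62],-1],
    [[0,0,0],[0,-19,-62],-1],
    [[0,0,0],[0,-19,-62],-1],
    [[0,0,0],[0,-19,-62],-1],
    [[0,0,0],[0,-18,-55],-1],
    [[0,0,0],[0,-12,-35],-1],
  ],
)

```text
clock: 6.92
eef_pos: [441.6, 167.3, 140.3]
tool_rot: [2.243, 1.568, 0.786]
force: [1.2, 0.5, -0.2]
width: 85.2
```

Call:
jog_arm(
  series=[
    [[0,0,0],[0,0,-6],-1],
    [[0,0,0],[0,0,0],-1],
    [[0,0,0],[0,0,0],-1],
  ],
)

```text
clock: 7.3
eef_pos: [442.8, 168.5, 139.3]
tool_rot: [0.875, 1.57, -0.589]
force: [0.2, -0.1, -0.6]
width: 85.0
```

```bash
python3 plan.py 441 179.5 40 6; python3 - <<'E'
from meas import *
d=grab('wrist','w3.png'); comps(cloud(d),25,70,40,(380,560,100,260))
E
```

```text
t 7.30 pos [442.8 168.5 139.3] jaw 6.1 tilt [ 0.001 -0.001 -1.   ] w 85.0 F [ 0.2 -0.1 -0.6]
turn [ 0.13  0.04 -0.04] shift(now axes) [ 99.3  -0.7 -11.2] shift(after turn) [ 99.3  -0.6 -11.1] q [-0.31  0.57 -0.16  2.11  0.19  0.47 -0.51]
px [315. 193.] n 2017 top 46.6 rect c (440, 178) wh (47, 47) ang 8.3 mean [439.4 178.2]
```

Call:
jog_arm(
  series=[
    [[0,0,0],[20,-1,-10],-1],
    [[0,0,0],[30,0,0],-1],
    [[0,0,0],[25,0,0],-1],
    [[0,0,0],[15,0,0],-1],
    [[0,0,0],[9,0,0],-1],
    [[0,0,0],[0,0,0],-1],
    [[0,0,0],[0,0,0],1],
    [[0,0,0],[0,0,0],1],
  ],
)

```text
clock: 8.35
eef_pos: [440.2, 180.0, 40.7]
tool_rot: [1.899, 1.569, 0.438]
force: [0.3, -0.2, 0.8]
width: 52.0
```

Call:
jog_arm(
  series=[
    [[0,0,0],[0,0,0],1],
    [[0,0,0],[0,0,0],1],
    [[0,0,0],[-10,0,0],1],
    [[0,0,0],[-30,0,0],1],
    [[0,0,0],[-40,0,0],1],
    [[0,0,0],[-20,0,0],1],
    [[0,0,0],[0,0,0],1],
  ],
)

```text
clock: 9.22
eef_pos: [440.8, 180.2, 141.7]
tool_rot: [1.876, 1.567, 0.415]
force: [-0.0, -0.3, -2.3]
width: 46.2
```

```bash
python3 plan.py 602.5 -84.5 140 6.3; python3 - <<'E'
from meas import *
d=grab('wrist','w4.png')
E
```

```text
t 9.22 pos [440.8 180.2 141.7] jaw 6.3 tilt [ 0.004  0.002 -1.   ] w 46.2 F [-0.  -0.3 -2.3]
turn [-0.03 -0.07 -0.21] shift(now axes) [  1.9 131.9 280.8] shift(after turn) [  1.7 131.7 280.8] q [-0.31  0.57 -0.19  2.1   0.22  0.48 -0.56]
```

View pics/w4.png

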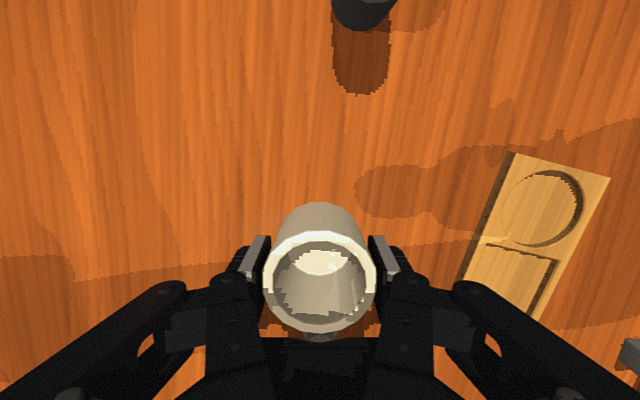

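The pot is held upright at (320,270). Next I carry it to the end square bay.

Call:
jog_arm(
  series=[
    [[0,0,0],[0,12,25],1],
    [[0,0,0],[0,22,47],1],
    [[0,0,0],[0,24,52],1],
    [[0,0,0],[0,24,52],1],
    [[0,0,0],[0,22,47],1],
    [[0,0,0],[0,17,37],1],
    [[0,0,0],[10,10,20],1],
    [[0,0,0],[20,0,0],1],
  ],
)

```text
clock: 10.28
eef_pos: [601.0, -85.7, 108.5]
tool_rot: [-0.026, 1.57, -1.489]
force: [-0.5, 0.4, -1.8]
width: 46.2
```

Call:
jog_arm(
  series=[
    [[0,0,0],[20,0,0],1],
    [[0,0,0],[20,0,0],1],
    [[0,0,0],[15,0,0],1],
    [[0,0,0],[0,0,0],1],
    [[0,0,0],[0,0,0],1],
  ],
)

```text
clock: 10.9
eef_pos: [601.1, -83.9, 55.4]
tool_rot: [1.432, 1.57, -0.029]
force: [0.0, 0.6, -1.2]
width: 45.8
```

```bash
python3 plan.py 602.5 -84.5 45 6.3; python3 look.py w5.png
```

```text
t 10.90 pos [601.1 -83.9  55.4] jaw 6.3 tilt [ 0.001 -0.    -1.   ] w 45.8 F [ 0.   0.6 -1.2]
turn [-0.    0.01 -0.05] shift(now axes) [10.4  1.3  0.7] shift(after turn) [10.4  1.3  0.7] q [ 0.22  0.84 -0.21  1.78  0.31  0.55 -0.07]
px [319. 189.] n 3186 top 13.8 rect c (600, -69) wh (78, 43) ang 6.0 mean [598.9 -58.6]
px [318. 259.] n 1875 top 24.0 rect c (602, -94) wh (34, 20) ang 8.6 mean [602.1 -93.9]
```

View pics/w5.png

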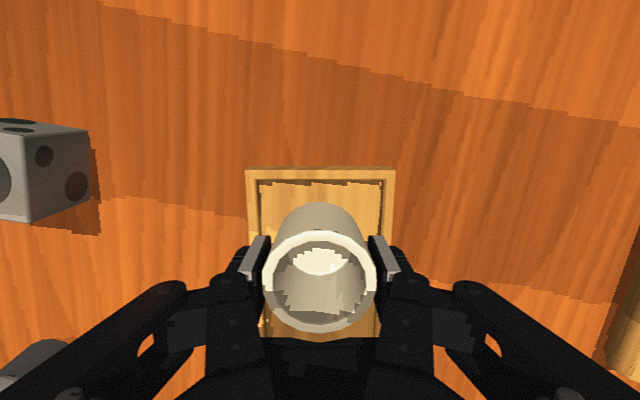

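The pot is centred across the end bay, with the tray edges at columns 247 and 395. I'll lower and release.

Call:
jog_arm(
  series=[
    [[0,0,0],[5,1.2,0],1],
    [[0,0,0],[3,0,0],1],
    [[0,0,0],[2.3,0,0],1],
    [[0,0,0],[0,0,0],1],
    [[0,0,0],[0,0,0],0],
  ],
)

```text
clock: 11.58
eef_pos: [601.8, -84.1, 45.2]
tool_rot: [0.265, 1.571, -1.196]
force: [-1.7, 0.8, 5.3]
width: 46.3
```

Call:
jog_arm(
  series=[
    [[0,0,0],[0,0,0],-1],
    [[0,0,0],[0,0,0],-1],
    [[0,0,0],[-20,0,0],-1],
    [[0,0,0],[-40,0,0],-1],
    [[0,0,0],[-40,0,0],-1],
    [[0,0,0],[0,0,0],-1],
  ],
)

```text
clock: 12.32
eef_pos: [604.6, -84.0, 149.4]
tool_rot: [1.383, 1.562, -0.079]
force: [1.0, -0.2, 1.0]
width: 85.6
```

```bash
python3 - <<'E'
from meas import *
d=grab('scene','s2.png'); comps(cloud(d),25,70,40,(380,700,-380,300))
E
python3 plan.py 438.5 -198 140 6.3
```

```text
px [281. 170.] n 167 top 47.0 rect c (439, -196) wh (40, 42) ang 49.2 mean [ 440.7 -196.6]
px [377. 171.] n 127 top 65.7 rect c (455, 80) wh (17, 21) ang 81.3 mean [456.2  79.6]
px [334. 173.] n 40 top 42.2 rect c (453, -45) wh (9, 46) ang 87.2 mean [453.8 -44.2]
px [321. 213.] n 233 top 50.4 rect c (603, -84) wh (47, 48) ang 60.2 mean [603.3 -84.1]
px [262. 220.] n 400 top 44.0 rect c (620, -241) wh (45, 69) ang 6.6 mean [ 621.8 -241. ]
t 12.38 pos [603.2 -84.1 147.4] jaw 6.3 tilt [ 0.005 -0.001 -1.   ] w 85.4 F [-0.7 -0.3 -0.5]
turn [-0.02  0.06 -0.26] shift(now axes) [   6.7 -176.2   95.2] shift(after turn) [   7.4 -176.2   95.1] q [ 0.26  0.71 -0.27  1.73  0.26  0.73 -0.03]
```

Call:
jog_arm(
  series=[
    [[0,0,0],[0,-20,11],-1],
    [[0,0,0],[0,-36,19],-1],
    [[0,0,0],[0,-42,23],-1],
    [[0,0,0],[0,-40,22],-1],
    [[0,0,0],[3,-25,13],-1],
    [[0,0,0],[4,-13,7],-1],
    [[0,0,0],[0,0,0],-1],
    [[0,0,0],[0,0,0],-1],
  ],
)

```text
clock: 13.38
eef_pos: [438.8, -196.8, 137.7]
tool_rot: [1.821, 1.569, 0.362]
force: [0.8, 0.3, 0.1]
width: 85.5
```

```bash
python3 plan.py 438.5 -197.5 40 6.3; python3 - <<'E'
from meas import *
d=grab('wrist'); comps(cloud(d),25,70,40,(380,560,-230,-130))
E
```

```text
t 13.38 pos [ 438.8 -196.8  137.7] jaw 6.4 tilt [ 0.001  0.001 -1.   ] w 85.5 F [0.8 0.3 0.1]
turn [ 0.08 -0.02 -0.09] shift(now axes) [97.7 -0.5  0.7] shift(after turn) [97.7 -0.4  0.7] q [ 0.55  0.59 -0.27  2.09  0.31  0.5   0.16]
px [317. 206.] n 2615 top 46.9 rect c (438, -198) wh (39, 39) ang 5.4 mean [ 437.8 -197.5]
```

Call:
jog_arm(
  series=[
    [[0,0,0],[20,-0.6,1],-1],
    [[0,0,0],[30,0,0],-1],
    [[0,0,0],[24,0,0],-1],
    [[0,0,0],[15,0,0],-1],
    [[0,0,0],[8,0,0],-1],
    [[0,0,0],[0,0,0],-1],
    [[0,0,0],[0,0,0],1],
    [[0,0,0],[0,0,0],1],
  ],
)

```text
clock: 14.42
eef_pos: [437.2, -199.0, 41.3]
tool_rot: [1.109, 1.57, -0.352]
force: [-0.4, 0.0, 0.0]
width: 51.5
```

Call:
jog_arm(
  series=[
    [[0,0,0],[0,0,0],1],
    [[0,0,0],[0,0,0],1],
    [[0,0,0],[0,0,0],1],
    [[0,0,0],[-10,0,0],1],
    [[0,0,0],[-30,0,0],1],
    [[0,0,0],[-40,0,0],1],
    [[0,0,0],[-20,0,0],1],
    [[0,0,0],[0,0,0],1],
  ],
)

```text
clock: 15.42
eef_pos: [437.7, -199.3, 142.4]
tool_rot: [1.061, 1.567, -0.4]
force: [0.4, -0.6, -1.1]
width: 38.3
```

```bash
python3 plan.py 610.5 -156 140 6.3
```

```text
t 15.43 pos [ 437.7 -199.3  142.4] jaw 6.3 tilt [ 0.004 -0.002 -1.   ] w 38.3 F [ 0.4 -0.6 -1.1]
turn [-0.05  0.11 -0.19] shift(now axes) [  3.  176.5 -24.2] shift(after turn) [  2.4 176.5 -24.1] q [ 0.57  0.58 -0.29  2.08  0.33  0.51  0.14]
```

Call:
jog_arm(
  series=[
    [[0,0,0],[0,15,-2],1],
    [[0,0,0],[0,35,-5],1],
    [[0,0,0],[0,42,-5],1],
    [[0,0,0],[0,42,-5],1],
    [[0,0,0],[5,28,-4],1],
    [[0,0,0],[15,14,-2],1],
    [[0,0,0],[20,0,0],1],
    [[0,0,0],[20,0,0],1],
  ],
)

```text
clock: 16.42
eef_pos: [607.1, -157.1, 78.3]
tool_rot: [-1.643, 1.567, -3.105]
force: [-0.1, -0.1, -0.1]
width: 38.4
```

Call:
jog_arm(
  series=[
    [[0,0,0],[15,0,0],1],
    [[0,0,0],[10,0,0],1],
    [[0,0,0],[0,0,0],1],
    [[0,0,0],[0,0,0],1],
  ],
)

```text
clock: 16.92
eef_pos: [609.7, -156.7, 56.3]
tool_rot: [1.315, 1.57, -0.146]
force: [0.5, -1.1, -0.8]
width: 38.7
```

```bash
python3 plan.py 610.3 -157 45.6 6.3; python3 look.py w6.png
```

```text
t 16.93 pos [ 609.7 -156.7   56.3] jaw 6.3 tilt [ 0.001 -0.    -1.   ] w 38.7 F [ 0.5 -1.1 -0.8]
turn [-0.02  0.02 -0.07] shift(now axes) [10.7  0.6  0.3] shift(after turn) [10.7  0.6  0.4] q [ 0.36  0.87 -0.25  1.71  0.34  0.61  0.02]
px [318. 106.] n 9500 top 13.9 rect c (604, -106) wh (79, 117) ang 6.4 mean [602.3 -91.5]
px [319.  97.] n 5152 top 21.8 rect c (602, -86) wh (36, 36) ang 28.2 mean [601.7 -83.6]
px [319. 323.] n 857 top 24.3 rect c (616, -209) wh (40, 4) ang 6.7 mean [ 615.5 -208.5]
```

View pics/w6.png

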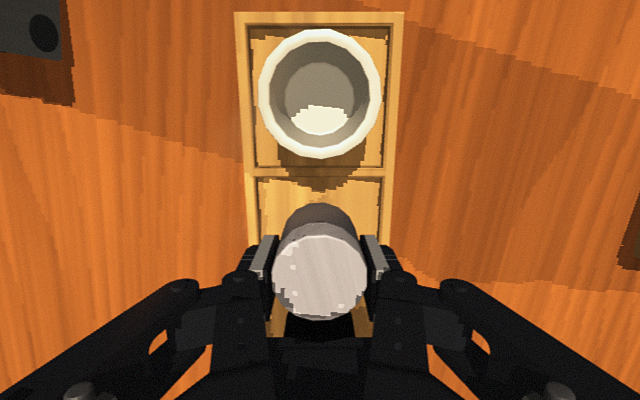

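The flux pot stands in the end bay at (320,95), and the jar is held over the middle bay at (320,270). I'll lower and release.

Call:
jog_arm(
  series=[
    [[0,0,0],[5,0.6,0.3],1],
    [[0,0,0],[3,0,0],1],
    [[0,0,0],[2.7,0,0],1],
    [[0,0,0],[0,0,0],1],
    [[0,0,0],[0,0,0],0],
  ],
)

```text
clock: 17.6
eef_pos: [610.1, -156.8, 45.1]
tool_rot: [1.274, 1.57, -0.187]
force: [0.5, -0.7, 0.1]
width: 42.6
```

Call:
jog_arm(
  series=[
    [[0,0,0],[0,0,0],-1],
    [[0,0,0],[0,0,0],-1],
    [[0,0,0],[-20,0,0],-1],
    [[0,0,0],[-40,0,0],-1],
    [[0,0,0],[-40,0,0],-1],
    [[0,0,0],[0,0,0],-1],
  ],
)

```text
clock: 18.35
eef_pos: [612.7, -157.2, 150.0]
tool_rot: [1.27, 1.562, -0.192]
force: [-0.4, 0.1, -0.6]
width: 85.5
```

```bash
python3 plan.py 452 -59 140 0.5
```

```text
t 18.35 pos [ 612.7 -157.2  150. ] jaw 6.3 tilt [ 0.008 -0.002 -1.   ] w 85.5 F [-0.4  0.1 -0.6]
turn [ 5.78  0.12 -0.48] shift(now axes) [   8.5 -149.1 -115.2] shift(after turn) [  10.  -159.9  -99.6] q [ 0.39  0.74 -0.3   1.67  0.29  0.77  0.06]
```

Call:
jog_arm(
  series=[
    [[1,0,0],[0,-18,-13],-1],
    [[1.5,0,0],[0,-30,-21],-1],
    [[2,0,0],[0,-36,-24],-1],
    [[1.5,0,0],[2,-34,-22],-1],
    [[1,0,0],[3,-24,-15],-1],
    [[0,0,0],[3,-12,-7],-1],
    [[0,0,0],[0,0,0],-1],
    [[0,0,0],[0,0,0],-1],
  ],
)

```text
clock: 19.35
eef_pos: [452.1, -63.8, 137.2]
tool_rot: [1.455, 1.569, -0.129]
force: [0.7, -0.7, -0.1]
width: 85.5
```

```bash
python3 plan.py 452 -59 40 -1; python3 - <<'E'
from meas import *
d=grab('wrist','w7.png'); comps(cloud(d),25,70,40,(380,560,-130,10))
d=grab('scene'); comps(cloud(d),25,70,40,(560,700,-380,300))
E
```

```text
t 19.35 pos [452.1 -63.8 137.2] jaw -0.8 tilt [ 0.002 -0.    -1.   ] w 85.5 F [ 0.7 -0.7 -0.1]
turn [ 0.25  0.01 -0.1 ] shift(now axes) [97.1 -0.3 -4.8] shift(after turn) [97.2 -0.2 -4.8] q [ 0.24  0.57 -0.22  2.15  0.28  0.45 -0.22]
px [317. 198.] n 3225 top 42.1 rect c (451, -60) wh (40, 40) ang 87.7 mean [451.4 -59.2]
px [322. 213.] n 233 top 49.6 rect c (603, -85) wh (47, 49) ang 64.7 mean [602.8 -85. ]
px [295. 216.] n 213 top 51.2 rect c (611, -155) wh (37, 41) ang 89.7 mean [ 611.6 -155. ]
px [262. 220.] n 397 top 44.5 rect c (621, -241) wh (42, 70) ang 7.2 mean [ 621.9 -240.9]
```

Call:
jog_arm(
  series=[
    [[1.2,0,0],[20,-0.5,-4.3],-1],
    [[0,0,0],[30,0,0],-1],
    [[0,0,0],[24,0,0],-1],
    [[0,0,0],[15,0,0],-1],
    [[0,0,0],[9,0,0],-1],
    [[0,0,0],[0,0,0],-1],
    [[0,0,0],[0,0,0],1],
    [[0,0,0],[0,0,0],1],
  ],
)

```text
clock: 20.45
eef_pos: [450.6, -59.0, 39.5]
tool_rot: [1.255, 1.57, -0.349]
force: [-0.4, 0.8, -0.7]
width: 51.5
```

Call:
jog_arm(
  series=[
    [[0,0,0],[0,0,0],1],
    [[0,0,0],[0,0,0],1],
    [[0,0,0],[0,0,0],1],
    [[0,0,0],[-10,0,0],1],
    [[0,0,0],[-30,0,0],1],
    [[0,0,0],[-40,0,0],1],
    [[0,0,0],[-20,0,0],1],
    [[0,0,0],[0,0,0],1],
  ],
)

```text
clock: 21.45
eef_pos: [450.5, -59.2, 140.2]
tool_rot: [1.478, 1.569, -0.127]
force: [0.1, 0.6, -6.4]
width: 39.2
```

```bash
python3 plan.py 616.8 116.4 140 -8.2
```

```text
t 21.45 pos [450.5 -59.2 140.2] jaw -2.0 tilt [ 0.002 -0.    -1.   ] w 39.2 F [ 0.1  0.6 -6.4]
turn [ 6.25  0.01 -0.13] shift(now axes) [   0.5  160.3 -181.2] shift(after turn) [   0.2  139.6 -197.6] q [ 0.39  0.59 -0.46  2.15  0.53  0.51 -0.51]
```

Call:
jog_arm(
  series=[
    [[1,0,0],[0,12,-14],1],
    [[1.2,0,0],[0,24,-28],1],
    [[1.5,0,0],[0,29,-35],1],
    [[1.5,0,0],[0,29,-37],1],
    [[1,0,0],[0,26,-35],1],
    [[0,0,0],[0,18,-25],1],
    [[0,0,0],[15,9,-13],1],
    [[0,0,0],[20,0,0],1],
  ],
)

```text
clock: 22.45
eef_pos: [613.6, 114.9, 101.7]
tool_rot: [-1.522, 1.569, 3.051]
force: [-0.8, 0.0, -6.5]
width: 38.8
```

Call:
jog_arm(
  series=[
    [[0,0,0],[20,0,0],1],
    [[0,0,0],[20,0,0],1],
    [[0,0,0],[10,0,0],1],
    [[0,0,0],[0,0,0],1],
    [[0,0,0],[0,0,0],1],
  ],
)

```text
clock: 23.08
eef_pos: [614.8, 113.7, 54.7]
tool_rot: [2.033, 1.569, 0.32]
force: [1.0, 0.3, -5.0]
width: 38.9
```

```bash
python3 plan.py 616.8 116.4 44 -8.2; python3 look.py w8.png
```

```text
t 23.07 pos [614.8 113.7  54.7] jaw -8.1 tilt [ 0.002  0.001 -1.   ] w 38.9 F [ 1.   0.3 -5. ]
turn [ 0.08 -0.04 -0.08] shift(now axes) [10.8  1.6 -2.9] shift(after turn) [10.7  1.6 -2.9] q [-0.    0.88 -0.37  1.72  0.5   0.63 -0.8 ]
px [321.  99.] n 16220 top 13.9 rect c (623, 165) wh (122, 83) ang 82.1 mean [625.8 182. ]
px [318. 208.] n 334 top 24.5 rect c (618, 132) wh (2, 39) ang 81.6 mean [617.6 131.8]
```

View pics/w8.png

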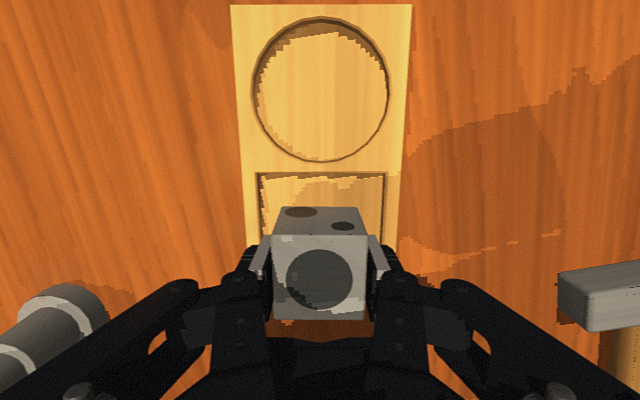

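The dapping block is held with its large hollow up, over the square bay and aligned. It needs about 3 mm more towards the round bay.

Call:
jog_arm(
  series=[
    [[0,0,0],[5,1.6,-3.5],1],
    [[0,0,0],[3,0,0],1],
    [[0,0,0],[2.5,0,0],1],
    [[0,0,0],[0,0,0],1],
    [[0,0,0],[0,0,0],1],
  ],
)

```text
clock: 23.75
eef_pos: [616.2, 117.0, 43.9]
tool_rot: [2.231, 1.571, 0.519]
force: [-1.8, -0.3, 0.8]
width: 38.9
```

Call:
jog_arm(
  series=[
    [[0,0,0],[0,0,0],0],
    [[0,0,0],[0,0,0],-1],
    [[0,0,0],[0,0,0],-1],
    [[0,0,0],[-20,0,0],-1],
    [[0,0,0],[-40,0,0],-1],
    [[0,0,0],[-50,0,0],-1],
    [[0,0,0],[0,0,0],-1],
  ],
)

```text
clock: 24.62
eef_pos: [619.3, 118.1, 159.3]
tool_rot: [1.984, 1.561, 0.271]
force: [0.8, -0.4, -0.0]
width: 85.5
```

```bash
python3 plan.py 454.5 80 150 -8.2
```

```text
t 24.62 pos [619.3 118.1 159.3] jaw -8.1 tilt [ 0.01   0.003 -1.   ] w 85.5 F [ 0.8 -0.4 -0. ]
turn [ 0.08 -0.23 -0.52] shift(now axes) [   7.6 -157.9   61. ] shift(after turn) [   9.3 -157.7   61.2] q [ 0.04  0.74 -0.45  1.67  0.42  0.82 -0.74]
```

Call:
jog_arm(
  series=[
    [[0,0,0],[0,-18,7],-1],
    [[0,0,0],[0,-32,12],-1],
    [[0,0,0],[0,-38,15],-1],
    [[0,0,0],[0,-36,14],-1],
    [[0,0,0],[3,-22,9],-1],
    [[0,0,0],[4,-12,4],-1],
    [[0,0,0],[0,0,0],-1],
    [[0,0,0],[0,0,0],-1],
  ],
)

```text
clock: 25.62
eef_pos: [452.6, 79.2, 146.7]
tool_rot: [2.175, 1.569, 0.462]
force: [0.4, -0.1, -0.0]
width: 85.3
```

```bash
python3 plan.py 454.5 80 44 -8.2; python3 - <<'E'
from meas import *
d=grab('wrist','w9.png'); comps(cloud(d),30,75,40,(380,560,30,130)); comps(cloud(d),48,75,40,(380,560,30,130))
E
```

```text
t 25.62 pos [452.6  79.2 146.7] jaw -8.1 tilt [ 0.002  0.001 -1.   ] w 85.3 F [ 0.4 -0.1 -0. ]
turn [ 0.08 -0.06 -0.08] shift(now axes) [102.7   1.7  -0.9] shift(after turn) [102.7   1.8  -1. ] q [ 0.06  0.57 -0.42  2.13  0.46  0.52 -0.85]
px [319. 203.] n 1461 top 65.6 rect c (453, 79) wh (19, 20) ang 13.3 mean [453.   79.7]
px [319. 210.] n 812 top 65.7 rect c (453, 79) wh (19, 20) ang 13.3 mean [453.   79.7]
```

View pics/w9.png

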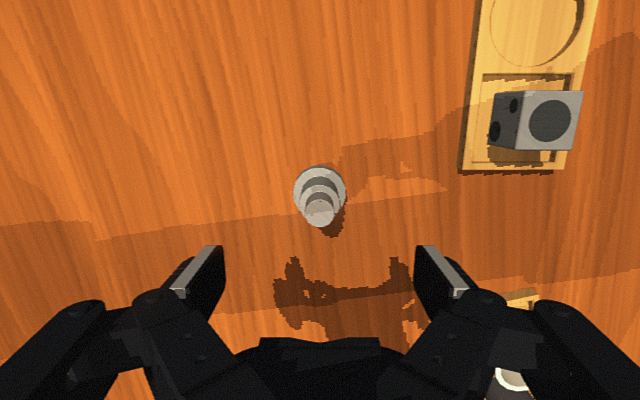

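The mandrel is centred between the pads at (320,200), and the dapping block sits in its bay at (535,120) with its large hollow up. I'll grip the mandrel's middle step at TCP z of about 47.

Call:
jog_arm(
  series=[
    [[0,0,0],[20,0.8,-0.5],-1],
    [[0,0,0],[30,0,0],-1],
    [[0,0,0],[25,0,0],-1],
    [[0,0,0],[15,0,0],-1],
    [[0,0,0],[9.5,0,0],-1],
    [[0,0,0],[0,0,0],-1],
    [[0,0,0],[0,0,0],1],
    [[0,0,0],[0,0,0],1],
  ],
)

```text
clock: 26.68
eef_pos: [452.5, 79.1, 47.6]
tool_rot: [1.992, 1.57, 0.28]
force: [0.7, -0.0, 0.3]
width: 51.6
```

Call:
jog_arm(
  series=[
    [[0,0,0],[0,0,0],1],
    [[0,0,0],[0,0,0],1],
    [[0,0,0],[0,0,0],1],
    [[0,0,0],[0,0,0],1],
  ],
)

```text
clock: 27.18
eef_pos: [452.5, 79.1, 47.7]
tool_rot: [1.729, 1.569, 0.017]
force: [-0.5, 0.0, 6.9]
width: 28.4
```

Call:
jog_arm(
  series=[
    [[0,0,0],[-10,0,0],1],
    [[0,0,0],[-30,0,0],1],
    [[0,0,0],[-40,0,0],1],
    [[0,0,0],[-20,0,0],1],
    [[0,0,0],[0,0,0],1],
  ],
)

```text
clock: 27.8
eef_pos: [452.8, 79.0, 148.5]
tool_rot: [1.891, 1.568, 0.177]
force: [0.3, -0.5, -2.9]
width: 27.8
```

```bash
python3 plan.py 627.0 187.0 150 -8.2
```

```text
t 27.80 pos [452.8  79.  148.5] jaw -8.2 tilt [ 0.003  0.001 -1.   ] w 27.8 F [ 0.3 -0.5 -2.9]
turn [ 0.04 -0.06 -0.17] shift(now axes) [  -0.9  157.1 -131.6] shift(after turn) [  -1.5  157.  -131.8] q [ 0.08  0.57 -0.45  2.13  0.49  0.53 -0.88]
```

Call:
jog_arm(
  series=[
    [[0,0,0],[0,14,-12],1],
    [[0,0,0],[0,28,-24],1],
    [[0,0,0],[0,34,-28],1],
    [[0,0,0],[0,34,-28],1],
    [[0,0,0],[0,28,-24],1],
    [[0,0,0],[5,19,-16],1],
    [[0,0,0],[20,0,0],1],
    [[0,0,0],[20,0,0],1],
  ],
)

```text
clock: 28.8
eef_pos: [624.1, 186.3, 99.2]
tool_rot: [-0.889, 1.566, -2.601]
force: [-0.4, 0.0, -2.7]
width: 28.2
```

Call:
jog_arm(
  series=[
    [[0,0,0],[20,0,0],1],
    [[0,0,0],[20,0,0],1],
    [[0,0,0],[0,0,0],1],
    [[0,0,0],[0,0,0],1],
  ],
)

```text
clock: 29.3
eef_pos: [626.5, 187.9, 62.4]
tool_rot: [2.244, 1.57, 0.532]
force: [0.4, 0.5, -2.4]
width: 28.1
```

```bash
python3 plan.py 627.0 187.0 51.7 -8.2; python3 look.py w10.png
```

```text
t 29.30 pos [626.5 187.9  62.4] jaw -8.1 tilt [ 0.001  0.    -1.   ] w 28.1 F [ 0.4  0.5 -2.4]
turn [ 0.09 -0.03 -0.04] shift(now axes) [10.7  0.6  0.8] shift(after turn) [10.7  0.6  0.8] q [-0.1   0.9  -0.41  1.63  0.5   0.71 -0.9 ]
px [318. 194.] n 5532 top 13.8 rect c (628, 195) wh (60, 83) ang 82.4 mean [629.3 208.8]
px [319. 318.] n 634 top 24.5 rect c (619, 135) wh (3, 40) ang 81.1 mean [619.3 134.9]
```

View pics/w10.png

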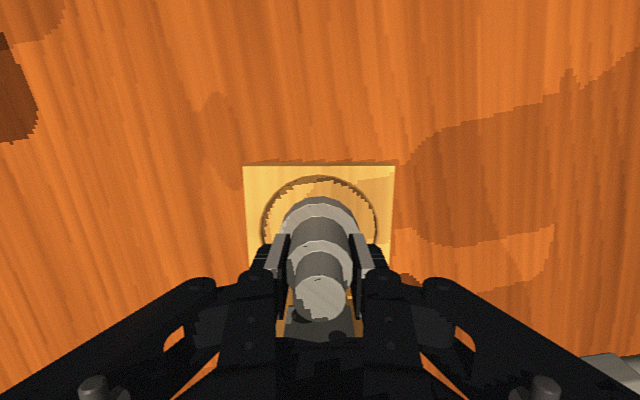

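The mandrel is upright, with its foot over the round bay at (320,215). I'll lower it.

Call:
jog_arm(
  series=[
    [[0,0,0],[5,0.6,0.6],1],
    [[0,0,0],[3,0,0],1],
    [[0,0,0],[2,0,0],1],
    [[0,0,0],[0.7,0,0],1],
    [[0,0,0],[0,0,0],1],
  ],
)

```text
clock: 29.98
eef_pos: [626.6, 186.9, 51.9]
tool_rot: [0.429, 1.57, -1.284]
force: [-1.5, -1.0, 3.9]
width: 28.1
```

```bash
python3 plan.py 627.0 187.0 51.7 -8.2
```

```text
t 29.98 pos [626.6 186.9  51.9] jaw -8.1 tilt [ 0. -0. -1.] w 28.1 F [-1.5 -1.   3.9]
turn [ 0.08  0.02 -0.01] shift(now axes) [ 0.2  0.4 -0.2] shift(after turn) [ 0.2  0.4 -0.2] q [-0.1   0.92 -0.4   1.63  0.51  0.7  -0.9 ]
```

Contact with the floor is confirmed: the vertical force went from -2.4 to +3.9 N. Now release, lift and back away.

Call:
jog_arm(
  series=[
    [[0,0,0],[0,0,0],0],
    [[0,0,0],[0,0,0],-1],
    [[0,0,0],[0,0,0],-1],
    [[0,0,0],[-20,0,0],-1],
    [[0,0,0],[-40,0,0],-1],
    [[0,0,0],[-50,0,0],-1],
    [[0,0,0],[-30,-20,0],-1],
    [[0,0,0],[-10,-30,0],-1],
  ],
)

```text
clock: 30.98
eef_pos: [578.5, 194.7, 205.2]
tool_rot: [2.079, 1.564, 0.365]
force: [-0.3, 0.7, 0.0]
width: 85.8
```

Call:
jog_arm(
  series=[
    [[0,0,0],[0,-50,0],-1],
    [[0,0,0],[0,-50,0],-1],
    [[0,0,0],[0,-40,0],-1],
    [[0,0,0],[0,0,0],-1],
    [[0,0,0],[0,0,0],-1],
  ],
)

```text
clock: 31.6
eef_pos: [439.7, 214.1, 202.5]
tool_rot: [1.994, 1.568, 0.282]
force: [0.9, -0.4, -0.7]
width: 85.7
```

```bash
python3 - <<'E'
from meas import *
for n in('top','scene'):
    d=grab(n,n+'9.png'); P=cloud(d); print(n); comps(P,22,120,25)
c=cv2.resize(d['img'][110:310,140:500],None,fx=2.2,fy=2.2,interpolation=cv2.INTER_CUBIC); cv2.imwrite('pics/fin.png',c[:,:,::-1])
E
```

```text
top
px [295. 136.] n 286 top 30.2 rect c (778, -29) wh (45, 195) ang 1.1 mean [ 7.871e+02 -7.000e-01]
px [371. 183.] n 305 top 46.2 rect c (619, -242) wh (40, 69) ang 6.1 mean [ 618.8 -241.4]
px [236. 184.] n 98 top 70.1 rect c (626, 188) wh (19, 18) ang 44.3 mean [626.2 187.4]
px [259. 187.] n 186 top 48.0 rect c (616, 117) wh (40, 40) ang 81.4 mean [615.8 116. ]
px [344. 187.] n 140 top 53.7 rect c (610, -155) wh (38, 37) ang 44.1 mean [ 610.  -154.8]
px [321. 189.] n 109 top 52.7 rect c (602, -83) wh (44, 46) ang 88.7 mean [602.3 -84.2]
px [462. 212.] n 441 top 62.8 rect c (515, -508) wh (88, 87) ang 21.2 mean [ 517.2 -510.9]
px [378. 274.] n 311 top 42.6 rect c (336, -252) wh (69, 40) ang 13.7 mean [ 336.3 -250.9]
px [417. 281.] n 178 top 42.2 rect c (310, -371) wh (68, 21) ang 89.0 mean [ 311.1 -369.6]
scene
px [225. 142.] n 189 top 40.1 rect c (313, -372) wh (25, 68) ang 0.2 mean [ 313.3 -371.2]
px [264. 147.] n 254 top 40.0 rect c (338, -251) wh (73, 40) ang 14.1 mean [ 339.7 -251.2]
px [465. 168.] n 361 top 81.3 rect c (457, 328) wh (41, 47) ang 53.1 mean [458.5 326.9]
px [167. 188.] n 637 top 60.0 rect c (515, -508) wh (91, 87) ang 32.1 mean [ 512.8 -509.4]
px [322. 213.] n 253 top 49.9 rect c (603, -85) wh (47, 46) ang 39.6 mean [603.2 -85. ]
px [295. 216.] n 224 top 50.8 rect c (611, -155) wh (42, 37) ang 1.0 mean [ 611.5 -154.8]
px [397. 217.] n 254 top 46.3 rect c (617, 117) wh (40, 44) ang 82.1 mean [618.1 116.7]
px [425. 218.] n 169 top 68.1 rect c (628, 187) wh (18, 23) ang 49.0 mean [628.6 187.6]
px [263. 220.] n 421 top 44.1 rect c (621, -241) wh (44, 71) ang 4.6 mean [ 621.3 -241.1]
px [367. 274.] n 285 top 27.9 rect c (777, -3) wh (46, 143) ang 0.5 mean [785.7  22.8]
px [312. 278.] n 26 top 26.8 rect c (796, -113) wh (8, 29) ang 0.8 mean [ 796.5 -113.1]
```

View pics/fin.png

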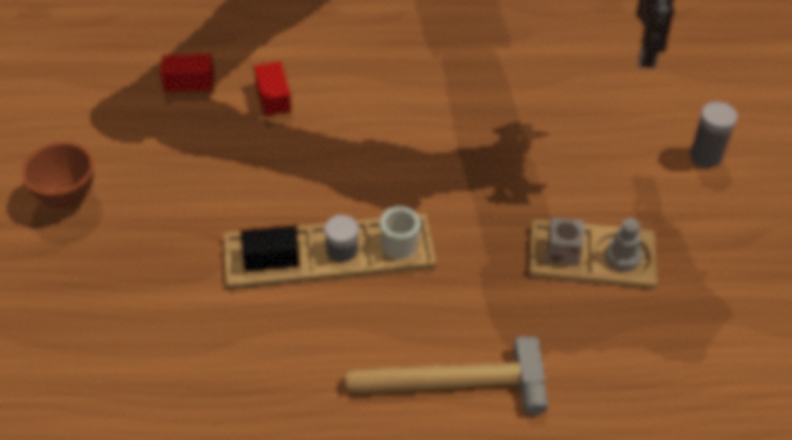

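The final picture shows all five parts upright in their bays: charcoal (270,247), low jar (342,237), flux pot (400,232), dapping block (567,240) and mandrel (627,245). The tall jar, hammer, bowl and red bricks have not moved.

```bash
python3 -c "
from cell import *
print(finish_job())"
```

```text
the job is handed in; nothing more can be done
None
```

Both kits are laid out and the job is handed in, at about 32 s on the robot's clock.

- **Soldering kit:** the charcoal block is flat in the long bay, the low jar is in the middle square bay, and the flux pot is in the end square bay.
- **Forming kit:** the dapping block is in the square bay with its large hollow up, and the mandrel stands on its foot in the round bay.
- **Order placed:** charcoal, flux pot, low jar, dapping block, mandrel.

**Last checks (top and scene cameras):** every part was within about 2 mm of its bay centre. The tops stood 3.5–5 mm higher than in the stock, which fits the 4 mm bay floor. The tall jar, the bowl and both red bricks measured where they began. The hammer's rectangle came out shorter with the higher height cut used at the end, but the picture shows it in place. The largest force I read was about 7 N.

No check failed or disagreed beyond the cameras' differences of a few millimetres.

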